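# Fit the capped top on the applicator jar, then take off the dust cap alone

### The arm

A 6-joint arm with a two-finger parallel gripper is mounted at the origin on the work surface. World frame = base frame: x ahead of the robot, y to its left, z up, the work surface at z = 0. Lengths are in m, angles in rad, forces in N, time in s.
With the tool pointing down it reaches from about 0.25 to 0.775 m from the base axis. Payload 4 kg.
Tool frame: the origin (TCP) lies between the finger pads; the fingertips stand 11 mm ahead of it and the grasp point (between the pads) lies 8 mm behind it (manip.tcp_to_tips is the distance from the TCP to the fingertips, in m); z points along the fingers, y is the line along which they close (so a half turn about z gives the same grasp; the last joint's range is limited). The gripper opens to 85 mm and grips with 20 to 120 N. Pads are 22 mm wide; open, the fingers measure 114 mm over their backs; the gripper's body (76 mm by 85 mm) begins 54 mm behind the grasp point. The pads swing forward as they close: fully open they stand 13 mm farther back than shut.
Start: joints at [1.122, 0.087, 1.371, -0, 1.684, -0.103], TCP at [0.186, 0.517, 0.242] pointing down, gripper open.
Joint ranges: [-3.1, 3.1], [-0.76, 2.03], [0.27, 2.55], [-1.08, 4.22], [0.17, 2.65], [-2.57, 2.57]. Speed limits (rad/s): [2.79, 2.79, 3.14, 3.14, 3.14, 3.14].

### API

Orientations are given as a unit quaternion [x, y, z, w].
In Python, from cell import manip, imaging gives the robot as it stands. The module is installed in compiled form; this text tells all that it offers.
- The arm moves only by the tool servo_tool, never from a script. Its argument "plan" is a list of rows, each an object of numbers: "x", "y", "z": the shift along the tool's x, y, z in mm; "rx", "ry", "rz": the turn, a rotation vector about the tool's x, y, z in rad; "hand": the closure, from 0 (fully open) to 1 (shut). A call has 1 to 20 rows; each row shifts and turns the commanded pose from where the row before left it, along the tool's axes as they then stand; what a row does not reach is not made up. A row lasts 1/8 s, in which the tool goes at most 62.5 mm and 10.7 degrees, less where a joint would pass 70% of its speed; a pose out of reach is approached as far as the arm can. A call with a gripper value outside its range is refused whole. The fingers move at their own pace and stop on an object; "force" is the grip in N (left out, the last holds). Time passes only in rows, so rows that do not move let the fingers close. It gives the time, the measured TCP pose, the force, the opening and the grip force at its end, in the units of the state.
- manip.observe(): the state, without advancing time (a new reading comes with each control period).
- imaging.capture(name): name is "side" or "top"; returns a dict with "img" (400x640x3 uint8, red, green, blue), "depth" (400x640 float32, m along the optical axis (not along the pixel's ray), 0 where there is no reading), "K" (3x3 intrinsics, pixels), "R" (3x3) and "t" (3): a world point X has camera coordinates R X + t. Camera axes: x right, y down, z forward; pixel columns grow to the right and rows downward; lengths in m; the calibration is good to about 2 mm. A picture is of the moment at which its call begins.
- manip.finish_job(): hands the job in; it is judged then, once.
The state is a dict: "clock": time; "q": joint angles; "dq": joint speeds; "joint_efforts": joint torques, N m; "eef_pos": TCP position; "ee_rot": TCP orientation; "force": force on the tool from outside, world axes, zero at the start; "moment": the same for the moment, N m; "grip_width": finger opening in m; "finger_force": force on a finger pad.
Only numpy, scipy, OpenCV 4.12 (cv2) and the standard library are available. Lean on these libraries where they do the work, as an engineer would, in place of code of your own. Each camera call takes 0.05 s, during which the arm holds its last target. There are 200 camera calls.

### The job

The open white jar of wooden applicator sticks needs its top back on: pick the top up off the grey tray by the wide ribbed dispensing lid at the bottom, so that the steel dust cap stays sitting on it, and lower both together over the jar's neck until the lid is fully home before you let go. Then take hold of the dust cap alone and lift it straight off, leaving the dispensing lid seated and undisturbed on the jar, and finish while still holding the cap above the jar, about a hand's breadth (10 cm) clear of the lid. The jar stays standing where it is, and the closed jar, spatula, tape roll and cream pot are left alone.

Things in the scene. Friction and masses are not known exactly. Their poses are not given: they have to be found in the camera images.
- jar_mouth (a point): Centre of the open jar's mouth, at the top of its neck, 100 mm above the table; z up the jar's axis. Loose white plastic jar full of sticks, about 0.45 kg: round body 70 mm across and 86 mm high with a flat shoulder, then a neck 51 mm across outside and 14 mm high, its top 3 mm slightly tapered.
- lid_center (a point): Centre of the dispensing (inner) lid's ribbed rim, 11 mm above its underside; z up. White, 60 g, loose, on the tray floor at first. Rim, to grip: 62 mm across, 22 mm high. Skirt below: 55 mm inside, 18 mm deep, fits the neck with 2 mm play. Boss on its flat top: 41 mm across, 12 mm high. Fully home, it rests on the shoulder and this point is 3 mm below jar_mouth on its axis.
- cap_center (a point): Centre of the dust cap (outer lid), 16 mm above its lower edge; z up. Steel, 55 g, loose, 51 mm across and 32 mm high, closed on top, open below (46 mm inside). It slips over the lid's boss with 2.5 mm play, not fastened, its edge resting on the lid's flat top: nested, this point is 27 mm above lid_center. Lid with cap: 54 mm high.
- tray: Shallow grey plastic tray fixed to the table, 270 x 210 mm and 14 mm high with a 4 mm wall and floor; origin at the centre of its underside, long side along its x. The top stands in it at the -x half, the spatula at the +x end.
- closed_jar: Bystander: another jar of the same kind with its own lid and cap on, 70 mm in diameter and 140 mm high, loose; origin at the centre of its underside.
- spatula_center (a point): Bystander: small mixing spatula lying in the tray, 165 mm long, 10 mm thick, loose; its middle.
- tape_center (a point): Bystander: roll of medical tape lying flat on the table, 62 mm in diameter, 25 mm high, loose; its centre.
- pot_center (a point): Bystander: small make-up pot with a black lid, 50 mm in diameter, 34 mm high, loose; its centre.
Things that resemble listed ones, but are neither listed nor needed, are in the scene too. Leave any purple look-alike of the part that bears lid_center alone. Leave any green look-alike of the part that bears cap_center alone.

How it is judged:
By the outcome, as a careful person would: the job done as asked, in the order asked, and still so for the second after the job is handed in, while the arm keeps its last pose, push and grip.
It also fails if it takes over 54 s, if anything falls off the work surface, if the arm or the gripper's body presses on something with over 40 N, if the wrist force passes 120 N, or if a joint passes its speed limit or range.

## Working session

There is one attempt and no reset: what is moved stays moved. The work goes in short steps, Python scripts to look and compute and a tool call to move; the robot and the scene stay as the last step left them, time stands still between calls to the robot, and variables do not carry over. Pictures are saved under pics/ and viewed, at most 10 in all, crops included, and the job is handed in when it is done.

Besides the shell and the picture viewer there is one more tool, called after "Emit:" as name(argument=value, ...), one argument or row to a line, values as JSON. servo_tool: Moves the arm, as the interface text tells. Its arguments: {"type":"object","properties":{"plan":{"type":"array"},"force":{"type":"number"}},"required":["plan"]}

```bash
mkdir -p pics; python3 - <<'E'
from cell import manip, imaging
import cv2, numpy as np
for n in ("side","top"):
    c=imaging.capture(n); cv2.imwrite(f"pics/{n}0.png",c["img"][:,:,::-1]); np.savez(f"{n}0.npz",**c)
    print(n,c["K"].tolist(),(-c["R"].T@c["t"]).round(3), c["R"].round(3).tolist())
print(manip.observe(), manip.tcp_to_tips)
E
```

```text
side [[412.4757607390354, 0.0, 315.3037671886561], [0.0, 412.4757607390354, 203.5723759862283], [0.0, 0.0, 1.0]] [0.437 0.717 0.672] [[-0.996, -0.088, -0.013], [-0.047, 0.639, -0.767], [0.076, -0.764, -0.641]]
top [[493.5782422206304, 0.0, 332.35863172649323], [0.0, 493.5782422206304, 202.23836782080375], [0.0, 0.0, 1.0]] [0.304 0.022 1.44 ] [[0.002, -1.0, -0.006], [-0.99, -0.001, -0.138], [0.138, 0.006, -0.99]]
{'clock': 0.1, 'q': array([ 1.12188770e+00,  8.79515822e-02,  1.37213362e+00, -1.35531683e-05,
        1.68361781e+00, -1.03104092e-01]), 'dq': array([-0.00146286, -0.00117768, -0.0032657 , -0.00144981, -0.00020048,
        0.0006724 ]), 'joint_efforts': array([ 1.44028567e-03, -3.53016114e+01, -3.14218819e+01, -1.91520430e-04,
        7.91235419e-03, -3.71597537e-05]), 'eef_pos': array([0.18624523, 0.51704398, 0.24120216]), 'ee_rot': array([ 1.72042710e-01,  9.85088926e-01, -1.01707845e-03, -2.81073405e-04]), 'force': array([-0.82761467,  0.5340693 ,  0.3327613 ]), 'moment': array([-0.01853052,  0.00587935, -0.02543819]), 'finger_force': 0.0, 'grip_width': 0.08519367525880876} 0.011
```

View pics/side0.png

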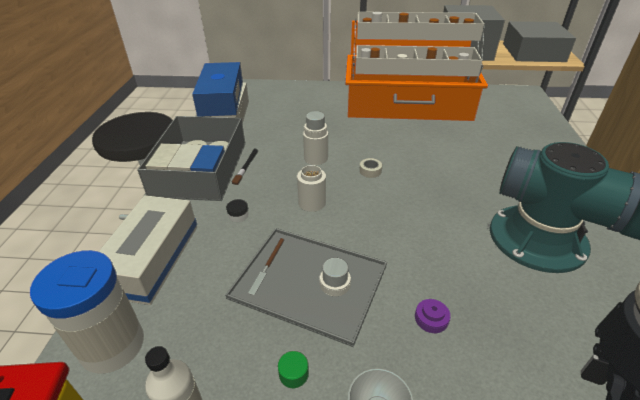

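View pics/top0.png

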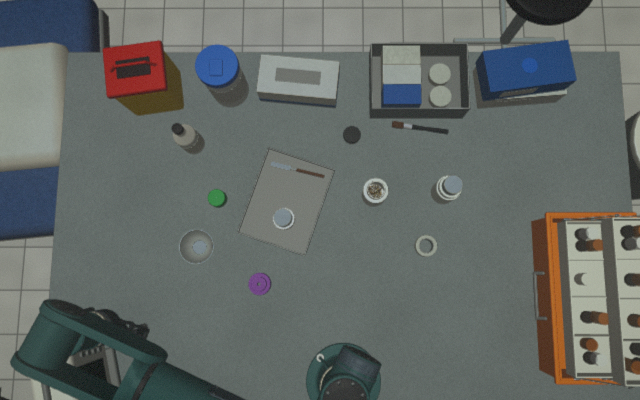

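The top view shows the lid and cap at (283,217) in the tray, and the open jar with sticks at (375,190). The closed jar is at (450,187), the tape at (427,245), the pot at (352,134), the purple look-alike at (260,284) and the green one at (217,198). In the side view the lid and cap are at (335,275) and the open jar at (312,187). The candidates for the top are the white lid with grey cap in the tray, purple (260,284), green (217,198), and the closed jar's own top. Only the one in the tray is white with a steel cap, so I'll confirm it in a crop.

```bash
cat > h.py <<'E'
import numpy as np, cv2
from cell import manip, imaging
def ray(c,uv,z):
    C=-c["R"].T@c["t"]; d=c["R"].T@np.linalg.inv(c["K"])@np.array([uv[0],uv[1],1.]); return C+d*(z-C[2])/d[2]
def proj(c,X):
    p=c["K"]@(c["R"]@np.asarray(X)+c["t"]); return p[:2]/p[2]
def cloud(c):
    v,u=np.mgrid[0:400,0:640]; d=c["depth"]; P=np.stack([(u-c["K"][0,2])/c["K"][0,0]*d,(v-c["K"][1,2])/c["K"][1,1]*d,d],-1)
    return (P-c["t"])@c["R"]
E
python3 - <<'E'
from h import *
s=dict(np.load("side0.npz"));t=dict(np.load("top0.npz"))
a=cv2.resize(s["img"][150:330,210:400],None,fx=2,fy=3*1.0 if 0 else 2,interpolation=3)
a=cv2.resize(s["img"][155:345,210:400],(400,400),interpolation=3)
b=cv2.resize(t["img"][140:260,270:390],(400,400),interpolation=3)
cv2.imwrite("pics/crop.png",np.hstack([a,b])[:,:,::-1])
for n,c,(cx,cy) in (("side",s,(335,275)),("side",s,(312,187)),("top",t,(283,217)),("top",t,(375,190))):
    W=cloud(c); r=22 if n=="side" else 16
    m=np.zeros((400,640),bool); m[cy-r:cy+r,cx-r:cx+r]=1; m&=c["depth"]>0
    z=W[...,2]
    for lo,hi in ((.045,.075),(.012,.034),(.09,.115),(.07,.09)):
        k=m&(z>lo)&(z<hi)
        if k.sum()>15: print(n,cx,lo,k.sum(),W[k].mean(0).round(4),np.median(W[k],0).round(4),W[k].min(0).round(3),W[k].max(0).round(3))
# tray corners from top
for uv in ((269,149),(334,170),(304,253),(239,234)): print(ray(t,uv,.014).round(3))
E
```

```text
side 335 0.045 486 [0.4539 0.1783 0.056 ] [0.4538 0.1798 0.0571] [0.429 0.15  0.045] [0.478 0.2   0.061]
side 335 0.012 334 [0.453  0.1913 0.0234] [0.4526 0.195  0.0246] [0.412 0.092 0.012] [0.484 0.206 0.034]
side 312 0.045 282 [ 0.5233 -0.0632  0.0604] [ 0.5234 -0.0589  0.061 ] [ 0.492 -0.122  0.045] [ 0.56  -0.052  0.075]
side 312 0.012 185 [ 0.5231 -0.0614  0.0233] [ 0.5219 -0.0589  0.023 ] [ 0.492 -0.087  0.012] [ 0.56  -0.051  0.034]
side 312 0.09 171 [ 0.5264 -0.0861  0.0954] [ 0.5263 -0.081   0.0957] [ 0.501 -0.113  0.09 ] [ 0.551 -0.062  0.101]
side 312 0.07 387 [ 0.5244 -0.0759  0.0826] [ 0.5237 -0.0695  0.0847] [ 0.492 -0.122  0.07 ] [ 0.56  -0.051  0.09 ]
top 283 0.045 262 [0.4536 0.1715 0.0569] [0.4543 0.1721 0.057 ] [0.429 0.147 0.047] [0.478 0.195 0.067]
top 283 0.012 113 [0.447  0.1651 0.0245] [0.4406 0.1591 0.0255] [0.424 0.141 0.014] [0.506 0.203 0.032]
top 375 0.045 73 [ 0.5141 -0.0839  0.0609] [ 0.516  -0.0836  0.0612] [ 0.491 -0.113  0.045] [ 0.542 -0.055  0.075]
top 375 0.012 53 [ 0.5277 -0.0876  0.0237] [ 0.5315 -0.0902  0.0242] [ 0.492 -0.117  0.013] [ 0.559 -0.055  0.033]
top 375 0.09 95 [ 0.5247 -0.0888  0.0964] [ 0.5237 -0.09    0.0968] [ 0.496 -0.118  0.09 ] [ 0.557 -0.057  0.104]
top 375 0.07 295 [ 0.5238 -0.0872  0.0838] [ 0.5221 -0.0874  0.0843] [ 0.491 -0.122  0.071] [ 0.562 -0.054  0.09 ]
[0.662 0.219 0.014]
[0.599 0.026 0.014]
[0.355 0.112 0.014]
[0.41  0.301 0.014]
```

View pics/crop.png

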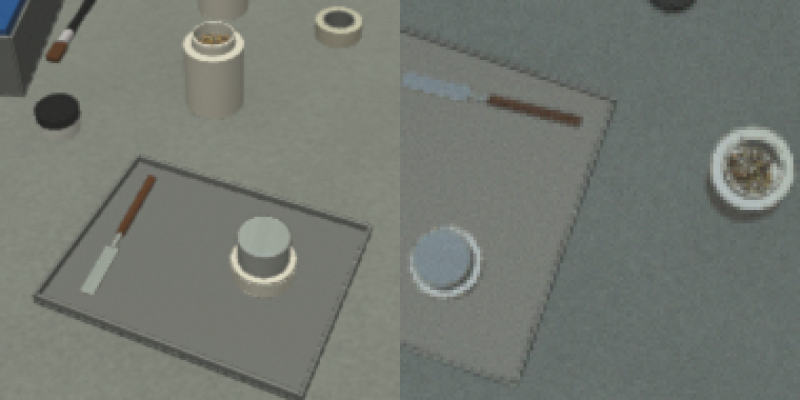

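The crop confirms it. The tray holds the white ribbed lid with the steel cap on it (side 335,275), and the open jar with sticks is at side (312,187). Next I'll refine the centres.

```bash
cat >> h.py <<'E'
from scipy.optimize import least_squares
def circ(P,r):
    # hull of points in xy, robust fit of fixed radius circle
    h=cv2.convexHull(P[:,:2].astype(np.float32))[:,0]
    f=least_squares(lambda c:np.hypot(*(h-c).T)-r,h.mean(0),loss="soft_l1",f_scale=.001)
    e,R=cv2.minEnclosingCircle(h); return f.x.round(4),round(float(np.abs(f.fun).mean()),4),np.round(e,4),round(R,4)
def outline(c,mask,z,r):
    k=max(cv2.findContours(mask.astype(np.uint8),0,1)[0],key=cv2.contourArea)[:,0]
    return circ(np.array([ray(c,p,z) for p in k]),r+.001)
E
python3 - <<'E'
from h import *
s=dict(np.load("side0.npz"));t=dict(np.load("top0.npz"))
for n,c in (("side",s),("top",t)):
    W=cloud(c)
    def sel(ctr,R,lo,hi): return (np.hypot(W[...,0]-ctr[0],W[...,1]-ctr[1])<R)&(W[...,2]>lo)&(W[...,2]<hi)&(c["depth"]>0)
    print(n,"cap",circ(W[sel((.454,.172),.06,.054,.064)],.0255),"lid",circ(W[sel((.454,.172),.06,.021,.03)],.031))
    print("  jar sh",circ(W[sel((.525,-.088),.06,.081,.09)],.035),"neck",circ(W[sel((.525,-.088),.06,.097,.106)],.0255))
    hs=c["img"].astype(int)
    X=(c["img"].min(2)>(155))
    print("  white at lid",outline(c,X&sel((.454,.172),.05,.0,.08),.026,.031),hs[217,270:300].min(1) if n=="top" else hs[262:300,335].min(1))
E
```

```text
side cap (array([0.4538, 0.1735]), 0.0008, array([0.4541, 0.1731]), 0.0261) lid (array([0.4541, 0.174 ]), 0.0004, array([0.4539, 0.1741]), 0.0319)
  jar sh (array([ 0.5259, -0.0868]), 0.0013, array([ 0.5255, -0.0863]), 0.0349) neck (array([ 0.5263, -0.0872]), 0.0009, array([ 0.5259, -0.0874]), 0.0262)
  white at lid (array([0.447 , 0.1407]), 0.0026, array([0.4564, 0.1467]), 0.025) [153 153 150 152 152 152 151 152 152 152 152 154 154 157 154 114  97  97
  97  98  97  97  99  94 101 154 190 172 136 118 117 119 119 119 110 112
 112 112]
top cap (array([0.454 , 0.1717]), 0.0006, array([0.454 , 0.1718]), 0.0258) lid (array([0.4542, 0.172 ]), 0.0004, array([0.4541, 0.1716]), 0.0311)
  jar sh (array([ 0.5267, -0.0887]), 0.0005, array([ 0.5266, -0.0889]), 0.0354) neck (array([ 0.5264, -0.0894]), 0.0008, array([ 0.5261, -0.0892]), 0.0257)
  white at lid (array([0.4573, 0.1751]), 0.0012, array([0.4537, 0.1716]), 0.0308) [117 119 129 152 126 122 123 124 125 120 122 124 116 121 123 120 121 120
 122 120 118 100 131 173 137 119 116 120 119 115]
```

Both views agree: lid at (0.454, 0.173) and jar at (0.5263, -0.088). The tool's yaw already lines up with the tray's short side, so I'll translate over the lid.

Emit:
servo_tool(
  plan=[
    {"x": -31, "y": -19},
    {"x": -31, "y": -19},
    {"x": -31, "y": -19},
    {"x": -31, "y": -19},
    {"x": -31, "y": -20},
    {"x": -31, "y": -20},
    {"x": -31, "y": -20},
    {"x": -31, "y": -20},
    {"x": -31, "y": -20},
    {"x": -30, "y": -19},
    {"x": -30, "y": -19},
    {"x": -30, "y": -19, "z": 10},
    {"z": 20},
    {"z": 30},
    {"z": 30},
    {"z": 20},
    {"z": 10},
    {},
    {},
  ],
  force=40,
)

```text
invalid input
```

```bash
cat >> h.py <<'E'
from scipy.spatial.transform import Rotation as Ro
def togo(X):
    o=manip.observe(); R=Ro.from_quat(o["ee_rot"]); print("clock",round(o["clock"],2),"tcp",o["eef_pos"].round(4),"axis",R.as_matrix()[:,2].round(4),"F",o["force"].round(1),"w",round(o["grip_width"],4),"ff",round(o["finger_force"],1))
    print("tool mm to go",(R.inv().apply(np.array(X)-o["eef_pos"])*1000).round(1))
E
python3 - <<'E'
from h import *
togo((.454,.173,.017)); s=imaging.capture("side"); cv2.imwrite("pics/s1.png",cv2.resize(s["img"][160:340,240:440],(800,600))[:,:,::-1] if 0 else cv2.resize(s["img"][180:330,240:440],(800,600))[:,:,::-1])
E
```

```text
clock 0.1 tcp [0.1862 0.517  0.2412] axis [-9.0e-04 -1.9e-03 -1.0e+00] F [-0.8  0.5  0.3] w 0.0852 ff 0.0
tool mm to go [-368.6 -232.4  224.6]
```

View pics/s1.png

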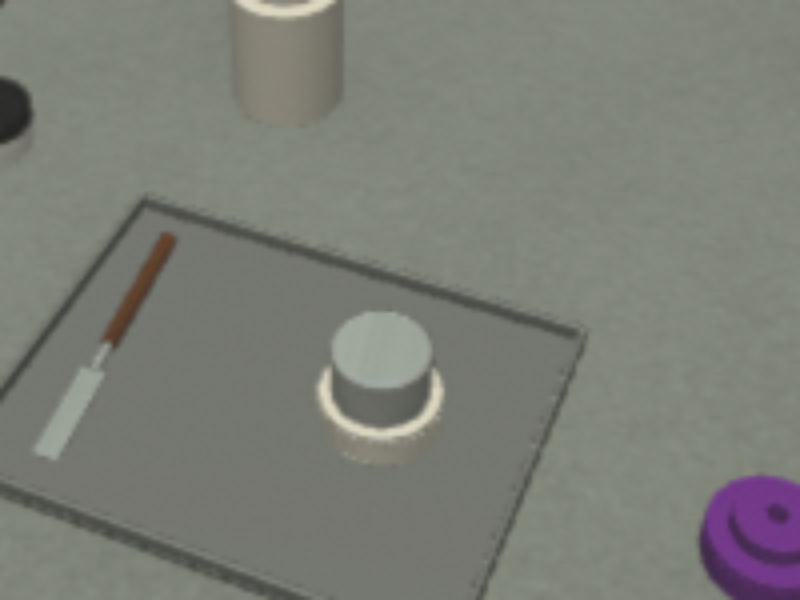

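The call was refused, so nothing moved; the picture shows the same scene with the lid at crop (380,400). Perhaps every row needs all its keys, so I'll test with one full row.

Emit:
servo_tool(
  plan=[
    {"x": -31, "y": -20, "z": 0, "rx": 0, "ry": 0, "rz": 0, "hand": 0},
  ],
  force=40,
)

```text
clock: 0.28
eef_pos: [0.208, 0.4886, 0.2414]
ee_rot: [0.17, 0.985, -0.0, -0.0]
force: [1.5, -0.1, -0.1]
grip_width: 0.0854
finger_force: 0.0
```

Emit:
servo_tool(
  plan=[
    {"x": -31, "y": -19, "z": 0, "hand": 0},
    {"x": -31, "y": -19, "z": 0, "hand": 0},
    {"x": -31, "y": -19, "z": 0, "hand": 0},
    {"x": -31, "y": -19, "z": 0, "hand": 0},
    {"x": -31, "y": -20, "z": 0, "hand": 0},
    {"x": -31, "y": -20, "z": 0, "hand": 0},
    {"x": -31, "y": -20, "z": 0, "hand": 0},
    {"x": -30, "y": -19, "z": 0, "hand": 0},
    {"x": -30, "y": -19, "z": 0, "hand": 0},
    {"x": -30, "y": -19, "z": 0, "hand": 0},
    {"x": -30, "y": -19, "z": 10, "hand": 0},
    {"x": 0, "y": 0, "z": 30, "hand": 0},
    {"x": 0, "y": 0, "z": 30, "hand": 0},
    {"x": 0, "y": 0, "z": 30, "hand": 0},
    {"x": 0, "y": 0, "z": 20, "hand": 0},
    {"x": 0, "y": 0, "z": 0, "hand": 0},
    {"x": 0, "y": 0, "z": 0, "hand": 0},
  ],
)

```text
invalid input
```

```bash
python3 - <<'E'
from h import *
togo((.454,.173,.017)); s=imaging.capture("side"); cv2.imwrite("pics/s2.png",cv2.resize(s["img"][180:330,240:440],(800,600))[:,:,::-1])
E
```

```text
clock 0.28 tcp [0.208  0.4886 0.2414] axis [-1.e-03 -8.e-04 -1.e+00] F [ 1.5 -0.1 -0.1] w 0.0854 ff 0.0
tool mm to go [-337.9 -214.4  224.4]
```

View pics/s2.png

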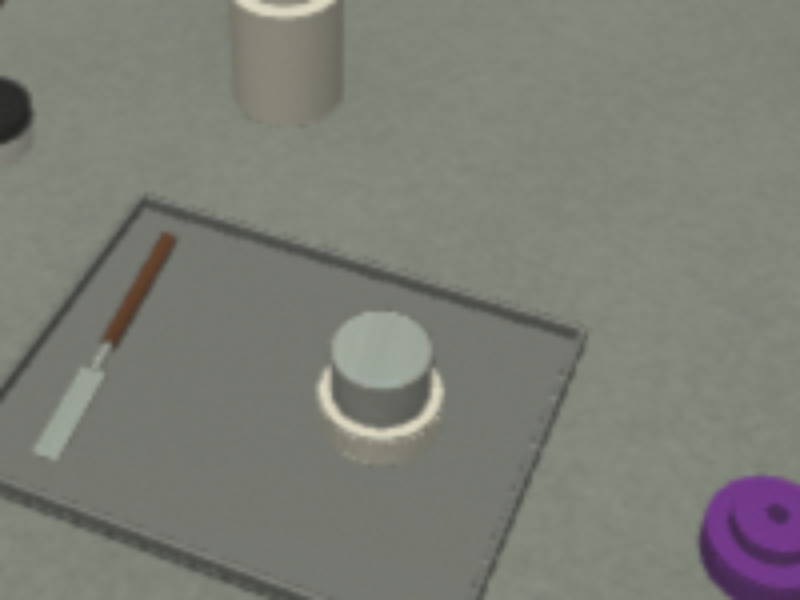

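Refused again, and the picture is unchanged, with the arm not yet in it. I'll send all seven keys in every row.

Emit:
servo_tool(
  plan=[
    {"x": -31, "y": -19, "z": 0, "rx": 0, "ry": 0, "rz": 0, "hand": 0},
    {"x": -31, "y": -19, "z": 0, "rx": 0, "ry": 0, "rz": 0, "hand": 0},
    {"x": -31, "y": -19, "z": 0, "rx": 0, "ry": 0, "rz": 0, "hand": 0},
    {"x": -31, "y": -19, "z": 0, "rx": 0, "ry": 0, "rz": 0, "hand": 0},
    {"x": -31, "y": -20, "z": 0, "rx": 0, "ry": 0, "rz": 0, "hand": 0},
    {"x": -31, "y": -20, "z": 0, "rx": 0, "ry": 0, "rz": 0, "hand": 0},
    {"x": -31, "y": -20, "z": 0, "rx": 0, "ry": 0, "rz": 0, "hand": 0},
    {"x": -30, "y": -19, "z": 0, "rx": 0, "ry": 0, "rz": 0, "hand": 0},
    {"x": -30, "y": -19, "z": 0, "rx": 0, "ry": 0, "rz": 0, "hand": 0},
    {"x": -30, "y": -19, "z": 0, "rx": 0, "ry": 0, "rz": 0, "hand": 0},
    {"x": -30, "y": -19, "z": 10, "rx": 0, "ry": 0, "rz": 0, "hand": 0},
    {"x": 0, "y": 0, "z": 30, "rx": 0, "ry": 0, "rz": 0, "hand": 0},
    {"x": 0, "y": 0, "z": 30, "rx": 0, "ry": 0, "rz": 0, "hand": 0},
    {"x": 0, "y": 0, "z": 30, "rx": 0, "ry": 0, "rz": 0, "hand": 0},
    {"x": 0, "y": 0, "z": 20, "rx": 0, "ry": 0, "rz": 0, "hand": 0},
    {"x": 0, "y": 0, "z": 0, "rx": 0, "ry": 0, "rz": 0, "hand": 0},
    {"x": 0, "y": 0, "z": 0, "rx": 0, "ry": 0, "rz": 0, "hand": 0},
  ],
)

```text
clock: 2.45
eef_pos: [0.4545, 0.1746, 0.1232]
ee_rot: [0.172, 0.985, 0.0, 0.001]
force: [0.1, 1.0, 0.5]
grip_width: 0.0857
finger_force: 0.0
```

```bash
python3 - <<'E'
from h import *
togo((.454,.173,.017))
E
```

```text
clock 2.45 tcp [0.4545 0.1746 0.1232] axis [ 1.3e-03  4.0e-04 -1.0e+00] F [0.1 1.  0.5] w 0.0857 ff 0.0
tool mm to go [  0.   -1.8 106.2]
```

Emit:
servo_tool(
  plan=[
    {"x": 0, "y": -1.7, "z": 10, "rx": 0, "ry": 0, "rz": 0, "hand": 0},
    {"x": 0, "y": 0, "z": 20, "rx": 0, "ry": 0, "rz": 0, "hand": 0},
    {"x": 0, "y": 0, "z": 20, "rx": 0, "ry": 0, "rz": 0, "hand": 0},
    {"x": 0, "y": 0, "z": 20, "rx": 0, "ry": 0, "rz": 0, "hand": 0},
    {"x": 0, "y": 0, "z": 15, "rx": 0, "ry": 0, "rz": 0, "hand": 0},
    {"x": 0, "y": 0, "z": 12, "rx": 0, "ry": 0, "rz": 0, "hand": 0},
    {"x": 0, "y": 0, "z": 8, "rx": 0, "ry": 0, "rz": 0, "hand": 0},
    {"x": 0, "y": 0, "z": 0, "rx": 0, "ry": 0, "rz": 0, "hand": 0},
    {"x": 0, "y": 0, "z": 0, "rx": 0, "ry": 0, "rz": 0, "hand": 0},
  ],
)

```text
clock: 3.58
eef_pos: [0.454, 0.173, 0.0179]
ee_rot: [0.172, 0.985, 0.0, 0.001]
force: [-0.1, -0.2, -0.4]
grip_width: 0.0857
finger_force: 0.0
```

```bash
python3 - <<'E'
from h import *
togo((.454,.173,.017)); s=imaging.capture("side"); cv2.imwrite("pics/s3.png",cv2.resize(s["img"][210:310,280:400],(720,600),interpolation=2)[:,:,::-1])
E
```

```text
clock 3.58 tcp [0.454  0.173  0.0179] axis [ 1.3e-03  4.0e-04 -1.0e+00] F [-0.1 -0.2 -0.4] w 0.0857 ff 0.0
tool mm to go [-0.  -0.   0.9]
```

View pics/s3.png

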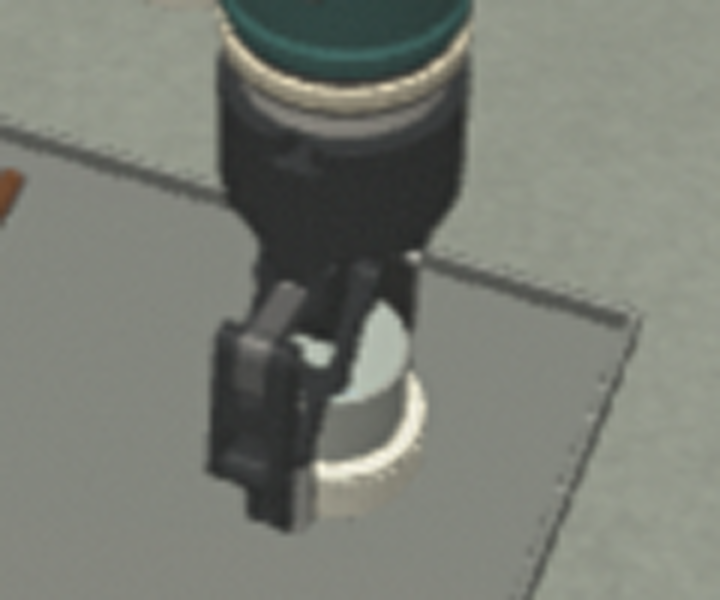

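The near finger straddles the rim (crop 290,500) with the cap nested and clear of the fingers. Closing now.

Emit:
servo_tool(
  plan=[
    {"x": 0, "y": 0, "z": 0, "rx": 0, "ry": 0, "rz": 0, "hand": 0.6},
    {"x": 0, "y": 0, "z": 0, "rx": 0, "ry": 0, "rz": 0, "hand": 0.6},
    {"x": 0, "y": 0, "z": 0, "rx": 0, "ry": 0, "rz": 0, "hand": 0.6},
    {"x": 0, "y": 0, "z": 0, "rx": 0, "ry": 0, "rz": 0, "hand": 0.6},
    {"x": 0, "y": 0, "z": 0, "rx": 0, "ry": 0, "rz": 0, "hand": 0.6},
    {"x": 0, "y": 0, "z": 0, "rx": 0, "ry": 0, "rz": 0, "hand": 0.6},
  ],
  force=40,
)

```text
clock: 4.38
eef_pos: [0.4541, 0.173, 0.0185]
ee_rot: [0.172, 0.985, 0.0, 0.001]
force: [-1.5, -0.2, 5.7]
grip_width: 0.0609
finger_force: 43.1
```

Emit:
servo_tool(
  plan=[
    {"x": 0, "y": 0, "z": -3, "rx": 0, "ry": 0, "rz": 0, "hand": 0.6},
    {"x": 0, "y": 0, "z": -8, "rx": 0, "ry": 0, "rz": 0, "hand": 0.6},
    {"x": 0, "y": 0, "z": -12, "rx": 0, "ry": 0, "rz": 0, "hand": 0.6},
    {"x": 0, "y": 0, "z": -15, "rx": 0, "ry": 0, "rz": 0, "hand": 0.6},
    {"x": 0, "y": 0, "z": -18, "rx": 0, "ry": 0, "rz": 0, "hand": 0.6},
    {"x": 0, "y": 0, "z": -18, "rx": 0, "ry": 0, "rz": 0, "hand": 0.6},
    {"x": 0, "y": 0, "z": -18, "rx": 0, "ry": 0, "rz": 0, "hand": 0.6},
    {"x": 0, "y": 0, "z": -18, "rx": 0, "ry": 0, "rz": 0, "hand": 0.6},
    {"x": 0, "y": 0, "z": -12, "rx": 0, "ry": 0, "rz": 0, "hand": 0.6},
    {"x": 0, "y": 0, "z": -8, "rx": 0, "ry": 0, "rz": 0, "hand": 0.6},
    {"x": 0, "y": 0, "z": -3, "rx": 0, "ry": 0, "rz": 0, "hand": 0.6},
    {"x": 0, "y": 0, "z": 0, "rx": 0, "ry": 0, "rz": 0, "hand": 0.6},
  ],
)

```text
clock: 5.88
eef_pos: [0.4533, 0.1728, 0.15]
ee_rot: [0.172, 0.985, -0.0, -0.0]
force: [-0.6, 0.8, -0.9]
grip_width: 0.0608
finger_force: 43.5
```

```bash
python3 - <<'E'
from h import *
togo((.5263,-.088,.1185)); s=imaging.capture("side"); cv2.imwrite("pics/s4.png",cv2.resize(s["img"][170:290,270:414],(720,600),interpolation=2)[:,:,::-1])
E
```

```text
clock 5.88 tcp [0.4533 0.1728 0.15  ] axis [-6.e-04 -1.e-04 -1.e+00] F [-0.6  0.8 -0.9] w 0.0608 ff 43.5
tool mm to go [-157.1 -220.6   31.5]
```

View pics/s4.png

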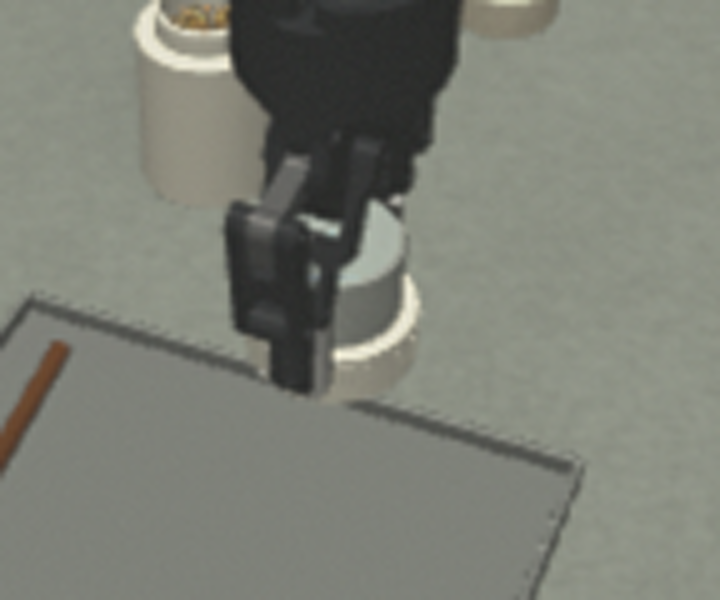

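The lid hangs level between the fingers with the cap still nested on it (crop 375,270). I'll carry it over to the jar.

Emit:
servo_tool(
  plan=[
    {"x": -2.6, "y": -3.7, "z": 0, "rx": 0, "ry": 0, "rz": 0, "hand": 0.6},
    {"x": -5.2, "y": -7.4, "z": 0, "rx": 0, "ry": 0, "rz": 0, "hand": 0.6},
    {"x": -7.9, "y": -11, "z": 0, "rx": 0, "ry": 0, "rz": 0, "hand": 0.6},
    {"x": -10.5, "y": -14.7, "z": 0, "rx": 0, "ry": 0, "rz": 0, "hand": 0.6},
    {"x": -10.5, "y": -14.7, "z": 0, "rx": 0, "ry": 0, "rz": 0, "hand": 0.6},
    {"x": -10.5, "y": -14.7, "z": 0, "rx": 0, "ry": 0, "rz": 0, "hand": 0.6},
    {"x": -10.5, "y": -14.7, "z": 0, "rx": 0, "ry": 0, "rz": 0, "hand": 0.6},
    {"x": -10.5, "y": -14.7, "z": 0, "rx": 0, "ry": 0, "rz": 0, "hand": 0.6},
    {"x": -10.5, "y": -14.7, "z": 0, "rx": 0, "ry": 0, "rz": 0, "hand": 0.6},
    {"x": -10.5, "y": -14.7, "z": 0, "rx": 0, "ry": 0, "rz": 0, "hand": 0.6},
    {"x": -10.5, "y": -14.7, "z": 0, "rx": 0, "ry": 0, "rz": 0, "hand": 0.6},
    {"x": -10.5, "y": -14.7, "z": 0, "rx": 0, "ry": 0, "rz": 0, "hand": 0.6},
    {"x": -10.5, "y": -14.7, "z": 0, "rx": 0, "ry": 0, "rz": 0, "hand": 0.6},
    {"x": -10.5, "y": -14.7, "z": 0, "rx": 0, "ry": 0, "rz": 0, "hand": 0.6},
    {"x": -10.5, "y": -14.7, "z": 0, "rx": 0, "ry": 0, "rz": 0, "hand": 0.6},
    {"x": -7.9, "y": -11, "z": 0, "rx": 0, "ry": 0, "rz": 0, "hand": 0.6},
    {"x": -5.2, "y": -7.4, "z": 0, "rx": 0, "ry": 0, "rz": 0, "hand": 0.6},
    {"x": -2.6, "y": -3.7, "z": 0, "rx": 0, "ry": 0, "rz": 0, "hand": 0.6},
    {"x": 0, "y": 0, "z": 0, "rx": 0, "ry": 0, "rz": 0, "hand": 0.6},
    {"x": 0, "y": 0, "z": 0, "rx": 0, "ry": 0, "rz": 0, "hand": 0.6},
  ],
)

```text
clock: 8.43
eef_pos: [0.5267, -0.0876, 0.1503]
ee_rot: [0.172, 0.985, 0.0, -0.0]
force: [0.4, 0.1, -1.5]
grip_width: 0.0606
finger_force: 43.5
```

```bash
python3 - <<'E'
from h import *
togo((.5263,-.088,.1005)); s=imaging.capture("side")
W=cloud(s); x,y,z=W[...,0],W[...,1],W[...,2]; im=s["img"].astype(int)
br=(im.min(2)>125)&(s["depth"]>0)&(np.hypot(x-.526,y+.088)<.06)
for lo,hi in ((.148,.166),(.135,.152),(.07,.09),(.09,.106)):
    P=W[br&(z>lo)&(z<hi)]; 
    if len(P)>8: print(lo,len(P),P.min(0).round(4),P.max(0).round(4))
cv2.imwrite("pics/s5.png",cv2.resize(s["img"][100:220,250:394],(720,600),interpolation=2)[:,:,::-1])
E
```

```text
clock 8.43 tcp [ 0.5267 -0.0876  0.1503] axis [-1.e-04  4.e-04 -1.e+00] F [ 0.4  0.1 -1.5] w 0.0606 ff 43.5
tool mm to go [ 0.2 -0.5 49.8]
0.148 66 [ 0.497  -0.1029  0.1518] [ 0.5569 -0.0552  0.1595]
0.135 10 [ 0.5154 -0.0773  0.136 ] [ 0.5564 -0.0557  0.152 ]
0.07 168 [ 0.4922 -0.119   0.0707] [ 0.5603 -0.0527  0.089 ]
0.09 73 [ 0.5018 -0.1141  0.0921] [ 0.5504 -0.0624  0.1021]
```

View pics/s5.png

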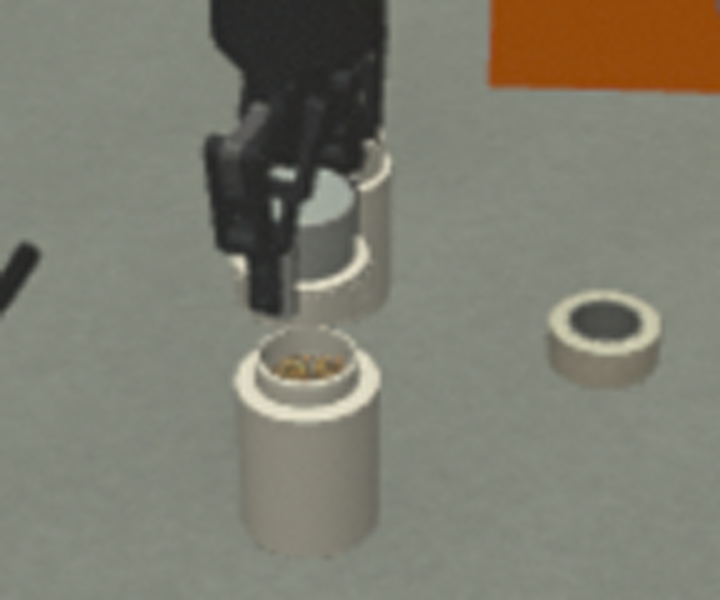

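The lid with its nested cap is over the neck (lid at crop 310,270, neck at 308,355), and the measured misalignment is under 1 mm. Lowering now, slowly at the neck.

Emit:
servo_tool(
  plan=[
    {"x": 0.2, "y": -0.7, "z": 4, "rx": 0, "ry": 0, "rz": 0, "hand": 0.6},
    {"x": 0, "y": 0, "z": 8, "rx": 0, "ry": 0, "rz": 0, "hand": 0.6},
    {"x": 0, "y": 0, "z": 8, "rx": 0, "ry": 0, "rz": 0, "hand": 0.6},
    {"x": 0, "y": 0, "z": 6, "rx": 0, "ry": 0, "rz": 0, "hand": 0.6},
    {"x": 0, "y": 0, "z": 4, "rx": 0, "ry": 0, "rz": 0, "hand": 0.6},
    {"x": 0, "y": 0, "z": 2, "rx": 0, "ry": 0, "rz": 0, "hand": 0.6},
    {"x": 0, "y": 0, "z": 1.5, "rx": 0, "ry": 0, "rz": 0, "hand": 0.6},
    {"x": 0, "y": 0, "z": 1.5, "rx": 0, "ry": 0, "rz": 0, "hand": 0.6},
    {"x": 0, "y": 0, "z": 1.5, "rx": 0, "ry": 0, "rz": 0, "hand": 0.6},
    {"x": 0, "y": 0, "z": 1.5, "rx": 0, "ry": 0, "rz": 0, "hand": 0.6},
    {"x": 0, "y": 0, "z": 1, "rx": 0, "ry": 0, "rz": 0, "hand": 0.6},
    {"x": 0, "y": 0, "z": 0, "rx": 0, "ry": 0, "rz": 0, "hand": 0.6},
  ],
)

```text
clock: 9.98
eef_pos: [0.5263, -0.0886, 0.1112]
ee_rot: [0.172, 0.985, 0.0, -0.0]
force: [-0.4, -0.5, -0.4]
grip_width: 0.061
finger_force: 43.5
```

Emit:
servo_tool(
  plan=[
    {"x": 0, "y": 0, "z": 2, "rx": 0, "ry": 0, "rz": 0, "hand": 0.6},
    {"x": 0, "y": 0, "z": 2, "rx": 0, "ry": 0, "rz": 0, "hand": 0.6},
    {"x": 0, "y": 0, "z": 2, "rx": 0, "ry": 0, "rz": 0, "hand": 0.6},
    {"x": 0, "y": 0, "z": 1.5, "rx": 0, "ry": 0, "rz": 0, "hand": 0.6},
    {"x": 0, "y": 0, "z": 1, "rx": 0, "ry": 0, "rz": 0, "hand": 0.6},
    {"x": 0, "y": 0, "z": 0.5, "rx": 0, "ry": 0, "rz": 0, "hand": 0.6},
    {"x": 0, "y": 0, "z": 0, "rx": 0, "ry": 0, "rz": 0, "hand": 0.6},
  ],
)

```text
clock: 10.85
eef_pos: [0.5263, -0.0886, 0.1023]
ee_rot: [0.172, 0.985, 0.0, 0.0]
force: [0.5, 0.5, -0.9]
grip_width: 0.0607
finger_force: 43.5
```

Free descent so far. I'll feel for the shoulder in small steps.

Emit:
servo_tool(
  plan=[
    {"x": 0, "y": 0, "z": 0.5, "rx": 0, "ry": 0, "rz": 0, "hand": 0.6},
    {"x": 0, "y": 0, "z": 0.5, "rx": 0, "ry": 0, "rz": 0, "hand": 0.6},
    {"x": 0, "y": 0, "z": 0.5, "rx": 0, "ry": 0, "rz": 0, "hand": 0.6},
    {"x": 0, "y": 0, "z": 0, "rx": 0, "ry": 0, "rz": 0, "hand": 0.6},
  ],
)

```text
clock: 11.35
eef_pos: [0.5263, -0.0886, 0.1008]
ee_rot: [0.172, 0.985, 0.0, -0.0]
force: [-0.6, 0.4, -0.8]
grip_width: 0.0607
finger_force: 43.5
```

Emit:
servo_tool(
  plan=[
    {"x": 0, "y": 0, "z": 0.5, "rx": 0, "ry": 0, "rz": 0, "hand": 0.6},
    {"x": 0, "y": 0, "z": 0.3, "rx": 0, "ry": 0, "rz": 0, "hand": 0.6},
    {"x": 0, "y": 0, "z": 0.2, "rx": 0, "ry": 0, "rz": 0, "hand": 0.6},
    {"x": 0, "y": 0, "z": 0, "rx": 0, "ry": 0, "rz": 0, "hand": 0.6},
  ],
)

```text
clock: 11.85
eef_pos: [0.5264, -0.0886, 0.1005]
ee_rot: [0.172, 0.985, -0.0, 0.0]
force: [-1.5, 0.4, 5.1]
grip_width: 0.0606
finger_force: 43.9
```

Contact is at the expected height of 0.1005. I'll press a touch more, then release.

Emit:
servo_tool(
  plan=[
    {"x": 0, "y": 0, "z": 0.4, "rx": 0, "ry": 0, "rz": 0, "hand": 0.6},
    {"x": 0, "y": 0, "z": 0, "rx": 0, "ry": 0, "rz": 0, "hand": 0.6},
    {"x": 0, "y": 0, "z": 0, "rx": 0, "ry": 0, "rz": 0, "hand": 0},
    {"x": 0, "y": 0, "z": 0, "rx": 0, "ry": 0, "rz": 0, "hand": 0},
    {"x": 0, "y": 0, "z": 0, "rx": 0, "ry": 0, "rz": 0, "hand": 0},
    {"x": 0, "y": 0, "z": 0, "rx": 0, "ry": 0, "rz": 0, "hand": 0},
    {"x": 0, "y": 0, "z": 0, "rx": 0, "ry": 0, "rz": 0, "hand": 0},
  ],
)

```text
clock: 12.72
eef_pos: [0.5263, -0.0886, 0.0993]
ee_rot: [0.172, 0.985, 0.0, -0.0]
force: [-0.7, -0.2, 0.7]
grip_width: 0.0853
finger_force: 0.0
```

```bash
python3 - <<'E'
from h import *
togo((.5263,-.088,.122)); s=imaging.capture("side")
W=cloud(s); x,y,z=W[...,0],W[...,1],W[...,2]; im=s["img"].astype(int)
br=(im.min(2)>125)&(s["depth"]>0)&(np.hypot(x-.526,y+.088)<.06)
for lo,hi in ((.132,.15),(.1,.113),(.06,.085)):
    P=W[br&(z>lo)&(z<hi)]; 
    if len(P)>8: print(lo,len(P),P.min(0).round(4),P.max(0).round(4),np.median(P,0).round(4))
cv2.imwrite("pics/s6.png",cv2.resize(s["img"][100:220,250:394],(720,600),interpolation=2)[:,:,::-1])
E
```

```text
clock 12.72 tcp [ 0.5263 -0.0886  0.0993] axis [-1.e-04  1.e-04 -1.e+00] F [-0.7 -0.2  0.7] w 0.0853 ff 0.0
tool mm to go [  0.2   0.6 -22.7]
0.132 92 [ 0.5038 -0.1107  0.1367] [ 0.5407 -0.0613  0.1417] [ 0.5168 -0.0822  0.1394]
0.1 66 [ 0.4967 -0.1005  0.1003] [ 0.5352 -0.0382  0.1099] [ 0.5109 -0.0647  0.1067]
0.06 33 [ 0.4923 -0.1024  0.0801] [ 0.5596 -0.0543  0.0849] [ 0.5117 -0.0601  0.0842]
```

View pics/s6.png

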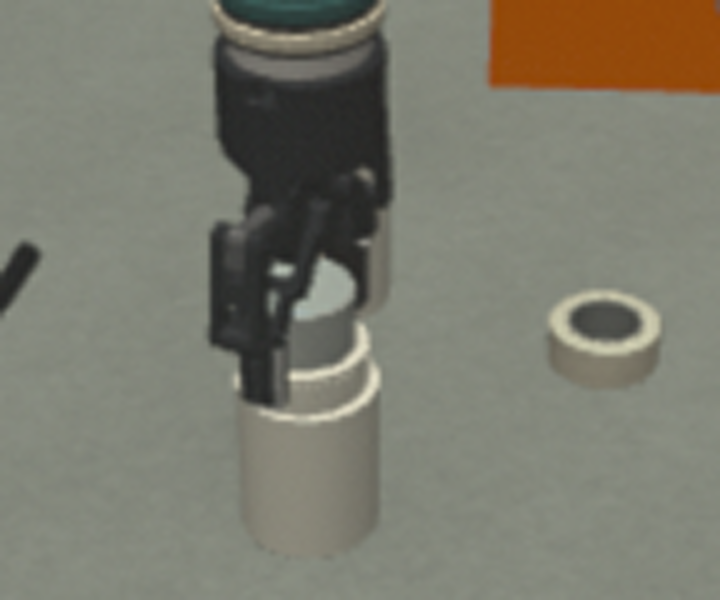

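The lid is seated level on the shoulder with the cap nested (crop 320,330), and the cap top measures z≈0.1395, which is fully home. Raising to the cap and closing gently.

Emit:
servo_tool(
  plan=[
    {"x": 0, "y": 0, "z": -4, "rx": 0, "ry": 0, "rz": 0, "hand": 0},
    {"x": 0, "y": 0, "z": -8, "rx": 0, "ry": 0, "rz": 0, "hand": 0},
    {"x": 0, "y": 0, "z": -8, "rx": 0, "ry": 0, "rz": 0, "hand": 0},
    {"x": 0, "y": 0, "z": -4, "rx": 0, "ry": 0, "rz": 0, "hand": 0},
    {"x": 0, "y": 0, "z": 0, "rx": 0, "ry": 0, "rz": 0, "hand": 0},
    {"x": 0, "y": 0, "z": 0, "rx": 0, "ry": 0, "rz": 0, "hand": 0.3},
    {"x": 0, "y": 0, "z": 0, "rx": 0, "ry": 0, "rz": 0, "hand": 0.3},
    {"x": 0, "y": 0, "z": 0, "rx": 0, "ry": 0, "rz": 0, "hand": 0.33},
    {"x": 0, "y": 0, "z": 0, "rx": 0, "ry": 0, "rz": 0, "hand": 0.36},
    {"x": 0, "y": 0, "z": 0, "rx": 0, "ry": 0, "rz": 0, "hand": 0.39},
    {"x": 0, "y": 0, "z": 0, "rx": 0, "ry": 0, "rz": 0, "hand": 0.42},
    {"x": 0, "y": 0, "z": 0, "rx": 0, "ry": 0, "rz": 0, "hand": 0.45},
    {"x": 0, "y": 0, "z": 0, "rx": 0, "ry": 0, "rz": 0, "hand": 0.6},
    {"x": 0, "y": 0, "z": 0, "rx": 0, "ry": 0, "rz": 0, "hand": 0.6},
    {"x": 0, "y": 0, "z": 0, "rx": 0, "ry": 0, "rz": 0, "hand": 0.6},
  ],
  force=25,
)

```text
clock: 14.65
eef_pos: [0.5265, -0.0886, 0.1236]
ee_rot: [0.172, 0.985, 0.0, 0.0]
force: [0.3, -0.3, 1.8]
grip_width: 0.0506
finger_force: 26.2
```

Emit:
servo_tool(
  plan=[
    {"x": 0, "y": 0, "z": -1.5, "rx": 0, "ry": 0, "rz": 0, "hand": 0.6},
    {"x": 0, "y": 0, "z": -2.5, "rx": 0, "ry": 0, "rz": 0, "hand": 0.6},
    {"x": 0, "y": 0, "z": -3, "rx": 0, "ry": 0, "rz": 0, "hand": 0.6},
    {"x": 0, "y": 0, "z": -4, "rx": 0, "ry": 0, "rz": 0, "hand": 0.6},
    {"x": 0, "y": 0, "z": -5, "rx": 0, "ry": 0, "rz": 0, "hand": 0.6},
    {"x": 0, "y": 0, "z": -8, "rx": 0, "ry": 0, "rz": 0, "hand": 0.6},
    {"x": 0, "y": 0, "z": -11, "rx": 0, "ry": 0, "rz": 0, "hand": 0.6},
    {"x": 0, "y": 0, "z": -14, "rx": 0, "ry": 0, "rz": 0, "hand": 0.6},
    {"x": 0, "y": 0, "z": -14, "rx": 0, "ry": 0, "rz": 0, "hand": 0.6},
    {"x": 0, "y": 0, "z": -14, "rx": 0, "ry": 0, "rz": 0, "hand": 0.6},
    {"x": 0, "y": 0, "z": -12, "rx": 0, "ry": 0, "rz": 0, "hand": 0.6},
    {"x": 0, "y": 0, "z": -9, "rx": 0, "ry": 0, "rz": 0, "hand": 0.6},
    {"x": 0, "y": 0, "z": -5, "rx": 0, "ry": 0, "rz": 0, "hand": 0.6},
    {"x": 0, "y": 0, "z": -2, "rx": 0, "ry": 0, "rz": 0, "hand": 0.6},
    {"x": 0, "y": 0, "z": 0, "rx": 0, "ry": 0, "rz": 0, "hand": 0.6},
    {"x": 0, "y": 0, "z": 0, "rx": 0, "ry": 0, "rz": 0, "hand": 0.6},
  ],
)

```text
clock: 16.65
eef_pos: [0.5261, -0.0886, 0.2279]
ee_rot: [0.172, 0.985, 0.0, -0.0]
force: [-0.5, 0.0, -0.8]
grip_width: 0.0509
finger_force: 26.0
```

```bash
python3 - <<'E'
from h import *
togo((.5263,-.088,.229)); s=imaging.capture("side"); 
cv2.imwrite("pics/s7.png",cv2.resize(s["img"][80:220,250:418],(720,600),interpolation=2)[:,:,::-1])
W=cloud(s); m=(np.hypot(W[...,0]-.526,W[...,1]+.088)<.045)&(s["depth"]>0)&(W[...,2]>.1)&(W[...,2]<.112)&(s["img"].min(2)>125); print(circ(W[m],.031),np.median(W[m][:,2]))
E
```

```text
clock 16.65 tcp [ 0.5261 -0.0886  0.2279] axis [-1.e-03  3.e-04 -1.e+00] F [-0.5  0.  -0.8] w 0.0509 ff 26.0
tool mm to go [ 0.   0.6 -1.1]
(array([ 0.5277, -0.0875]), 0.0005, array([ 0.5276, -0.088 ]), 0.0323) 0.10687954945905437
```

View pics/s7.png

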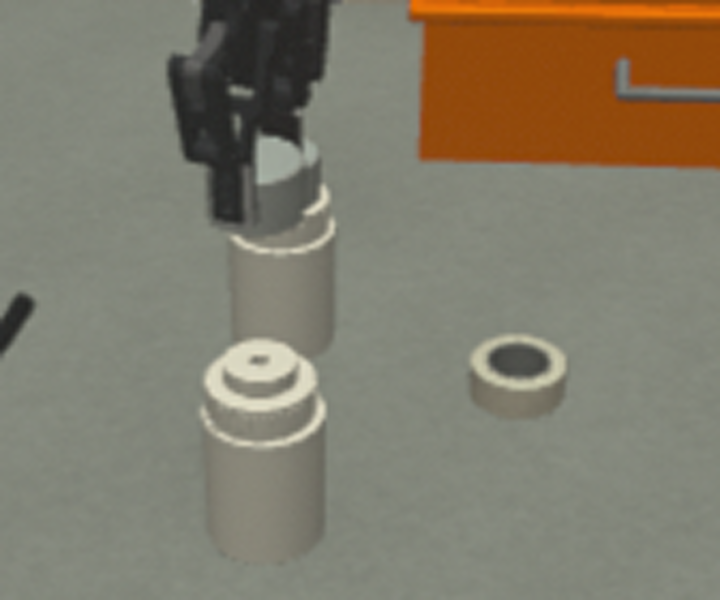

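The lid sits level on the jar (crop 262,390), and the cap is held about 10 cm above it (crop 278,185). Handing in.

```bash
python3 -c "
from cell import manip
print(manip.finish_job())"
```

```text
the job is handed in; nothing more can be done
None
```

The job is handed in: the dispensing lid is fully home on the jar, and the gripper is still holding the dust cap about 10 cm above it (16.7 s on the robot's clock).

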